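# Seat a keyed sample puck in its loading dock and close the hinged clamp

### The arm

A 6-joint arm with a two-finger parallel gripper is mounted at the origin on a cart in front of the work surface, level with it; the furniture and walls round the work are solid. World frame = base frame: x ahead of the robot, y to its left, z up, the work surface at z = 0. Lengths are in m, angles in rad, forces in N, time in s.
With the tool pointing down it reaches from about 0.425 to 0.95 m from the base axis. Payload 3.5 kg.
Tool frame: the origin (TCP) lies midway between the tips of the shut fingers; the grasp point (between the pads) lies 19 mm behind it; z points along the fingers, y is the line along which they close (so a half turn about z gives the same grasp; the last joint's range is limited). The gripper opens to 85 mm and grips with 20 to 120 N. Pads are 22 mm wide; open, the fingers measure 114 mm over their backs; the gripper's body (76 mm by 85 mm) begins 54 mm behind the grasp point. The pads swing forward as they close: fully open they stand 13 mm farther back than shut.
Start: joints at [-1.419, 0.286, 1.577, -0, 1.279, -0.15], TCP at [0.201, -0.644, 0.231] pointing down, gripper open.
Joint ranges: [-2.77, 2.77], [-0.9, 2.22], [0.21, 2.48], [-1.53, 4.67], [0.24, 2.81], [-2.84, 2.84]. Speed limits (rad/s): [2.79, 2.79, 3.14, 3.14, 3.14, 3.14].

### API

Orientations are given as a unit quaternion [x, y, z, w].
In Python, from plant import get_state, read_camera, ctrl gives the robot as it stands.
- The arm moves only by the shell command python3 -m crank 'ROWS' [FORCE]. ROWS is JSON, a list of rows, each a list of 3 entries, a list of its own where there are three numbers: the shift along the tool's x, y, z in mm, then the turn about the tool's z in degrees, then the closure in counts, from 0 (fully open) to 255 (shut). In form: [[[tx, ty, tz], yaw, claw], ...]. A call has 1 to 10 rows; each row is the pose to reach, as a shift and turn from the pose commanded when the call began, along the tool's axes at that moment; what a row does not reach only later rows make up. A row lasts 1/10 s, in which the tool goes at most 50 mm and 8.59 degrees, less where a joint would pass 70% of its speed; a pose out of reach is approached as far as the arm can. A call with a gripper value outside its range is refused whole. The fingers move at their own pace and stop on an object; FORCE is the grip in N (left out, the last holds). Time passes only in rows, so rows that repeat a pose let the fingers close. It gives the time, the measured TCP pose, the force, the opening and the grip force at its end, in the units of the state.
- get_state(): the state, without advancing time (a new reading comes with each control period).
- read_camera(name): name is "scene" or "side" or "wrist"; returns a dict with "frame" (480x640x3 uint8, blue, green, red), "range_z" (480x640 float32, m along the optical axis (not along the pixel's ray), 0 where there is no reading), "vfov" (degrees; the focal length in pixels is half the picture's height over the tangent of half this angle, whatever the lens; pixels are square), "cx", "cy" (the principal point, pixels), "origin" and "orientation" of the camera in the world. Camera axes: x right, y down, z forward; pixel columns grow to the right and rows downward; lengths in m; the calibration is good to about 2 mm. A picture is of the moment at which its call begins.
- ctrl.sign_off(): hands the job in; it is judged then, once.
The state is a dict: "time": time; "qpos": joint angles; "dq": joint speeds; "joint_efforts": joint torques, N m; "eef_pos": TCP position; "tcp_rot": TCP orientation; "contact_force": force on the tool from outside, world axes, zero at the start; "wrist_torque": the same for the moment, N m; "opening": opening from 0.0 (shut) to 1.0 (fully open); "finger_force": force on a finger pad.
Only numpy, scipy, OpenCV 4.12 (cv2) and the standard library are available. Lean on these libraries where they do the work, as an engineer would, in place of code of your own. Each camera call takes 0.05 s, during which the arm holds its last target. There are 200 camera calls.

### The job

Take the steel sample puck out of its storage collar and put it into the bore of the loading dock: feel for the turn at which its square foot drops into the hidden square seat, then press it down, without forcing it, until its flange sits fully home and flush on the dock. Only then swing the dock's hinged clamp arm over and down until it rests on the puck's grip; leave puck and clamp like that, let go, and do not disturb the tape roll, the canister and the dropper bottle.

Things in the scene. Friction and masses are not known exactly. Their poses are not given: they have to be found in the camera images.
- dock: Loading dock, fixed: bare aluminium block 94 x 94 mm, top face 34 mm high, a round bore 28 mm wide in the middle of its top, clamp hinge on its +x side. Origin on the bore's axis at worktop height; z up; x points from the bore to the hinge. A stiff pin at the bottom of the bore stops the puck 2 to 4 mm short of home until pressed down with about 5 N more; it does not spring back.
- bore (a point): Middle of the bore's mouth, in the dock's top face, 34 mm over the worktop; axes as the dock's. 10 mm down the round bore meets a flat seat plate with a centred square hole of 20 mm side, whose sides are turned by an unknown angle of up to 0.36 rad either way from the dock's x and y axes.
- puck: Steel puck, 0.2 kg, 60 mm high: square foot 18 x 18 x 22 mm, tapered to 13 mm over its lowest 3 mm; round flange 50 mm wide (22 to 30 mm up); bar grip 34 mm long (x), 14 mm thick (y), 30 to 60 mm up. Origin: middle of the foot's end, z up; x along the bar; the foot's sides are parallel to x and y. Starts hanging by its flange in the collar, the foot's end 4 mm over the worktop.
- flange (a point): Centre of the underside of the puck's flange, 22 mm above the puck's origin. It coincides with point bore when the puck is fully home. With the foot resting on the seat plate at a wrong angle it is 7 to 11 mm above point bore (only the taper enters); within about 0.06 rad of the right angle the foot drops until the pin stops it at 2 to 4 mm above, and pressing takes it home.
- collar: Grey plastic storage collar, ring 68 mm wide, 29 mm hole, 26 mm high, fixed; the puck starts with its flange resting on its top; origin on its axis at worktop height.
- clamp (a joint): Hinge of the steel clamp arm, rad: 0 = closed (level, underside 72 mm above the worktop, on top of the puck's grip when the puck is home), grows as the arm swings up and back, 1.57 upright, at most 2.2. Starts open (1.85 to 2.1). Its friction (about 2 N at the bar) holds it where it is left.
- hinge (a point): Middle of the clamp's hinge axis: 70 mm from the bore's axis along the dock's +x, 77 mm over the worktop; the axis is level, along the dock's y. The hinge cheeks are 42 mm wide (y) and 86 mm high.
- clamp_bar (a point): Middle of the dark round cross bar (12 mm thick, 60 mm long along the dock's y) at the free end of the clamp arm, 105 mm from the hinge axis. The arm itself is 16 mm wide and 10 mm thick.
- tape_roll: Roll of tape lying flat, 74 mm wide, 19 mm high, loose bystander; origin under its centre.
- canister: White canister with black lid, 42 mm wide, 66 mm high, loose bystander; origin under its centre.
- dropper_bottle: Small brown dropper bottle, 38 mm wide, 107 mm high, loose bystander; origin under its centre.
Mind the look-alikes: they are no part of the job. There is more than one size of the puck; the job needs the middle-sized.

How it is judged:
On the way, in this order (a step that is already met when the one before it is completed fails the run):
1. the puck is out of the collar, lifted (height (world z) of puck above 0.04 m), for 0.1 s.
2. the puck sits fully home in the dock while the clamp is still open (z of flange in the frame of bore below 0.0015 m and horizontal distance between flange and bore below 0.003 m and value of joint clamp above 1.2 rad), for 0.2 s.
3. the clamp is closed on the puck (value of joint clamp below 0.04 rad), for 0.2 s.
At the end, for the whole second after the job is handed in: The puck's flange lies flush on the dock (underside within 1.5 mm of the top face, within 3 mm of the bore's axis, upright within 0.04 rad), the clamp arm is closed over it (joint below 0.04 rad) and all is at rest (z of flange in the frame of bore between -0.002 and 0.0015 m and horizontal distance between flange and bore below 0.003 m and angle between puck's own z axis and vertical below 0.04 rad and value of joint clamp below 0.04 rad and linear speed of puck below 0.02 m/s); the robot touches nothing.
It fails at once if the clamp is swung down over a puck that is not fully home (value of joint clamp below 0.6 rad and z of flange in the frame of bore above 0.0025 m).
It fails at once if the puck is forced against the dock with more than 120 N while the clamp is open (contact force between puck and dock above 120 N and value of joint clamp above 1 rad).
It fails at once if the tape roll is disturbed (distance of tape_roll from where it was at the start of the episode above 0.03 m).
It fails at once if the canister is disturbed (distance of canister from where it was at the start of the episode above 0.03 m).
It fails at once if the dropper bottle is disturbed (distance of dropper_bottle from where it was at the start of the episode above 0.03 m).
It also fails if it takes over 72 s, if anything falls off the work surface, if the arm or the gripper's body presses on something with over 40 N, if the wrist force passes 120 N, or if a joint passes its speed limit or range.

## Working session

There is one attempt and no reset: what is moved stays moved. The work goes in short steps, Python scripts to look and compute and a shell command to move; the robot and the scene stay as the last step left them, time stands still between calls to the robot, and variables do not carry over. Pictures are saved under pics/ and viewed, at most 10 in all, crops included, and the job is handed in when it is done.

```bash
ls; mkdir -p pics
cat > h.py <<'E'
import numpy as np, cv2
from scipy.spatial.transform import Rotation as R
from plant import get_state, read_camera, ctrl
def cam(n):
    c=read_camera(n); c['f']=240/np.tan(np.radians(c['vfov'])/2); c['R']=R.from_quat(c['orientation']).as_matrix(); c['o']=np.array(c['origin']); return c
def pts(c):
    v,u=np.mgrid[0:480,0:640]; z=c['range_z']
    p=np.stack([(u-c['cx'])/c['f']*z,(v-c['cy'])/c['f']*z,z],-1)
    return p@c['R'].T+c['o']
def ray(c,u,v,h):
    d=c['R']@np.array([(u-c['cx'])/c['f'],(v-c['cy'])/c['f'],1]); return c['o']+d*(h-c['o'][2])/d[2]
def proj(c,p):
    q=c['R'].T@(np.array(p)-c['o']); return q[:2]/q[2]*c['f']+[c['cx'],c['cy']]
E
python3 - <<'E'
from h import *
import pickle
for n in ['scene','side']:
    c=cam(n); cv2.imwrite(f'pics/{n}0.png',c['frame']); pickle.dump(c,open(n+'.pkl','wb')); print(n,c['o'],c['R'][:,2],c['vfov'],c['cx'],c['cy'])
print(get_state())
E
```

```text
pics
scene [-0.00175383  0.60738065  1.06311549] [ 0.42235228 -0.4906751  -0.76213942] 46.772948195150434 318.14456098537437 246.93543620869406
side [ 1.20765399 -0.57120574  0.6098815 ] [-0.64649938  0.53659758 -0.54231134] 53.3298704028445 315.2396286275467 239.1175803119456
{'time': 0.1, 'qpos': array([-1.41901573e+00,  2.87128817e-01,  1.57803844e+00, -3.22903802e-05,
        1.27860794e+00, -1.49983508e-01]), 'dq': array([ 0.00116584, -0.00072893, -0.00218823,  0.00220307, -0.00118165,
        0.00048803]), 'joint_efforts': array([ 6.99271186e-04, -4.07296550e+01, -2.93700886e+01, -1.32770328e-04,
        3.41823878e-03, -4.06222810e-06]), 'eef_pos': array([ 0.2005531 , -0.64388957,  0.23004676]), 'tcp_rot': array([ 9.88637590e-01,  1.50314749e-01, -1.64363593e-05, -1.09126043e-03]), 'contact_force': array([ 0.76635416, -0.36594472, -0.34701132]), 'wrist_torque': array([0.00926799, 0.03358145, 0.01198375]), 'finger_force': 0.0, 'opening': 0.9982712412960122}
```

View pics/scene0.png

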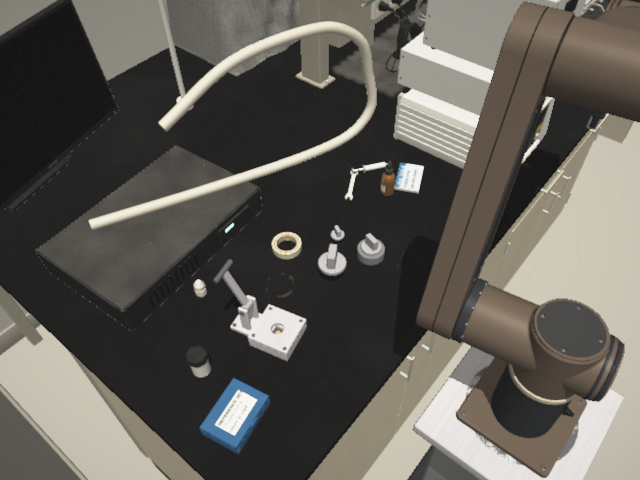

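View pics/side0.png

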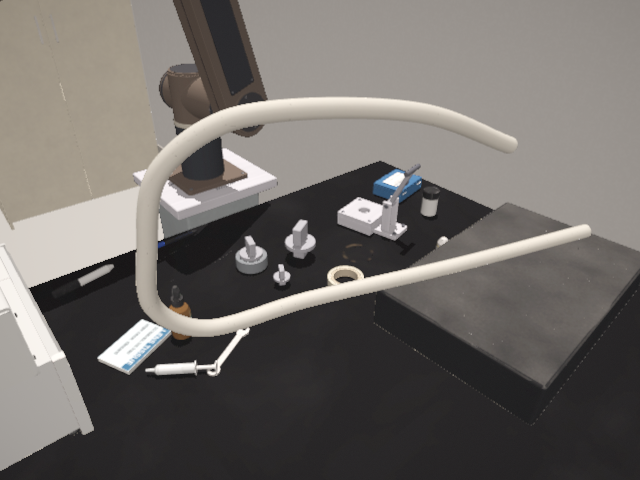

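Candidates for the puck in scene view: a large one standing free at (333,262), a tiny one at (338,233), and the middle-sized one in the grey collar at (371,248). I choose the one in the collar. The dock is at (277,330), with its clamp bar at (223,270). The tape is at (287,245), the canister at (200,362) and the bottle at (388,180). A cream hose passes overhead.

Run:
```python
from h import *
import pickle
c=pickle.load(open('scene.pkl','rb')); P=pts(c)
def q(n,u,v,r=1):
    a=P[v-r:v+r+1,u-r:u+r+1].reshape(-1,3); print(n,np.round(np.median(a,0),3))
for n,u,v in [('collarpuck grip',371,240),('collar rim',371,258),('big',333,250),('big flange',333,268),('tiny',338,231),('bore',277,329),('docktop1',265,322),('docktop2',290,338),('bar',223,270),('tape',287,236),('can',197,353),('bottle',388,168),('white',200,285),('tube end',95,223),('tube',200,202),('tube',260,180),('tube',330,145),('tube',368,95),('tube',250,45),('tube',165,124),('screen',90,100),('box',150,210),('rack',430,130)]: q(n,u,v)
# masks by height in area
cv2.imwrite('pics/crop1.png',cv2.resize(c['frame'][215:395,180:400],None,fx=3.3,fy=3.3,interpolation=cv2.INTER_CUBIC))
```

```text
collarpuck grip [ 0.468 -0.133  0.062]
collar rim [ 0.452 -0.113  0.026]
big [ 0.51  -0.039  0.081]
big flange [ 0.495 -0.02   0.044]
tiny [ 0.56  -0.121  0.042]
bore [0.504 0.169 0.004]
docktop1 [0.521 0.184 0.035]
docktop2 [0.453 0.18  0.034]
bar [0.6   0.205 0.178]
tape [ 0.665 -0.047  0.014]
can [0.564 0.338 0.066]
bottle [ 0.569 -0.345  0.087]
white [0.703 0.207 0.042]
tube end [0.936 0.283 0.159]
tube [0.856 0.054 0.096]
tube [ 0.871 -0.165  0.   ]
tube [ 0.719 -0.288  0.124]
tube [ 0.697 -0.42   0.215]
tube [ 0.82  -0.14   0.439]
tube [0.858 0.086 0.35 ]
screen [1.311 0.021 0.178]
box [0.887 0.17  0.139]
rack [ 0.565 -0.543  0.09 ]
```

View pics/crop1.png

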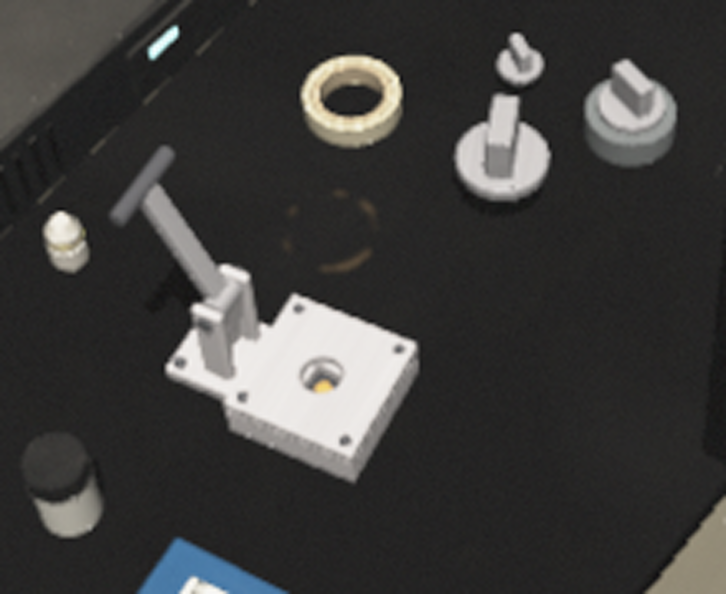

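```bash
cat > m.py <<'E'
from h import *
def blob(c,P,xy,r,z0,z1,name):
    m=(np.hypot(P[...,0]-xy[0],P[...,1]-xy[1])<r)&(P[...,2]>z0)&(P[...,2]<z1)&(c['range_z']>0)
    n,l,s,_=cv2.connectedComponentsWithStats(m.astype(np.uint8)); k=1+np.argmax(s[1:,4]); p=P[l==k]
    rc=cv2.minAreaRect((p[:,:2]*1000).astype(np.float32)); 
    print(name,len(p),np.round(p.mean(0),4),'rect',np.round(rc[0],1),np.round(rc[1],1),round(rc[2],1),'z',np.round(np.percentile(p[:,2],[5,50,95]),4)); return rc,p
E
python3 - <<'E'
from m import *
import pickle
for n in ['scene','side']:
    c=pickle.load(open(n+'.pkl','rb')); P=pts(c); print(n)
    blob(c,P,(.468,-.133),.04,.056,.07,'grip')
    blob(c,P,(.468,-.133),.05,.028,.038,'flange')
    rc,p=blob(c,P,(.50,.18),.085,.029,.039,'dock')
    blob(c,P,(.60,.205),.05,.15,.21,'bar')
    blob(c,P,(.56,.2),.05,.08,.095,'cheeks')
E
```

```text
scene
grip 90 [ 0.4696 -0.1373  0.0633] rect [ 470.5 -138.7] [16.6 35.4] 73.7 z [0.0581 0.0633 0.068 ]
flange 180 [ 0.4669 -0.1315  0.0333] rect [ 470.8 -134.8] [57.4 51.1] 22.7 z [0.0288 0.0338 0.0372]
dock 1573 [0.4907 0.1787 0.0342] rect [492.3 176.6] [95.8 97.7] 13.9 z [0.0304 0.0343 0.0375]
bar 237 [0.5979 0.2051 0.171 ] rect [596.6 203. ] [23.7 61.8] 12.5 z [0.1532 0.175  0.1796]
cheeks 162 [0.5583 0.1956 0.0856] rect [559.2 193.1] [22.  49.6] 14.7 z [0.0809 0.0853 0.0924]
side
grip 78 [ 0.4754 -0.1408  0.0617] rect [ 473.8 -140. ] [14.  35.2] 74.0 z [0.0578 0.0622 0.064 ]
flange 207 [ 0.4785 -0.1434  0.0325] rect [ 475.6 -141.3] [46.9 47.7] 54.7 z [0.0289 0.0327 0.0354]
dock 691 [0.4942 0.1716 0.0324] rect [493.5 176.9] [96.6 98.5] 14.4 z [0.0305 0.0324 0.0343]
bar 120 [0.6065 0.199  0.1705] rect [601. 201.] [21.5 58.3] 14.0 z [0.1528 0.1731 0.1771]
cheeks 73 [0.5668 0.1858 0.0847] rect [564.1 189.9] [26.  44.1] 11.9 z [0.0805 0.0835 0.0935]
```

```bash
cat > go.py <<'E'
import sys
from h import *
# target world x y z (mm), tool-x heading deg -> tool shift
s=get_state(); Rt=R.from_quat(s['tcp_rot']).as_matrix(); a=list(map(float,sys.argv[1:]))
d=Rt.T@(np.array(a[:3])-s['eef_pos']*1000); h=np.degrees(np.arctan2(Rt[1,0],Rt[0,0]))
print('t',round(s['time'],1),'pos',np.round(s['eef_pos']*1000,1),'head',round(h,2),'tilt',np.round(Rt[:2,2],4),'F',np.round(s['contact_force'],1),'op',round(s['opening'],3),'ff',s['finger_force'])
print('shift',np.round(d,1),'yaw',round(h-a[3],2) if len(a)>3 else '')
E
python3 go.py 472 -139 160 -16.2
```

```text
t 0.1 pos [ 200.6 -643.9  230. ] head 17.29 tilt [-0.0004  0.0022] F [ 0.8 -0.4 -0.3] op 0.998 ff 0.0
shift [ 409.2 -401.2   71. ] yaw 33.49
```

```bash
python3 -m crank '[[[409,-401,10],33.5,110],[[409,-401,10],33.5,110],[[409,-401,10],33.5,110],[[409,-401,10],33.5,110],[[409,-401,10],33.5,110],[[409,-401,10],33.5,110],[[409,-401,10],33.5,110],[[409,-401,10],33.5,110],[[409,-401,10],33.5,110],[[409,-401,10],33.5,110]]'; python3 go.py 472 -139 160 -16.2
```

```text
time: 1.1
eef_pos: [0.4378, -0.2021, 0.2223]
tcp_rot: [0.99, -0.141, -0.0, -0.0]
contact_force: [0.7, -0.6, 0.3]
opening: 0.567
finger_force: 0.0
t 1.1 pos [ 437.8 -202.1  222.3] head -16.23 tilt [-0.  0.] F [ 0.7 -0.6  0.3] op 0.567 ff 0.0
shift [ 15.2 -70.2  62.3] yaw -0.03
```

```bash
python3 -m crank '[[[15,-70,0],0,110],[[15,-70,0],0,110],[[15,-70,40],0,110],[[15,-70,60],0,110],[[15,-70,60],0,110],[[15,-70,60],0,110]]'; python3 go.py 472 -139 160 -16.2
python3 - <<'E'
from m import *
c=cam('wrist'); P=pts(c); cv2.imwrite('pics/w1.png',c['frame']); print(c['o'],c['R'][:,2])
blob(c,P,(.472,-.139),.04,.056,.072,'grip')
blob(c,P,(.472,-.139),.05,.028,.04,'flange')
E
```

```text
time: 1.7
eef_pos: [0.4713, -0.1411, 0.1626]
tcp_rot: [0.99, -0.141, -0.0, -0.0]
contact_force: [-0.4, -0.3, -0.6]
opening: 0.57
finger_force: 0.0
t 1.7 pos [ 471.3 -141.1  162.6] head -16.21 tilt [-0.0007  0.0004] F [-0.4 -0.3 -0.6] op 0.57 ff 0.0
shift [ 0.1 -2.3  2.6] yaw -0.01
[ 0.53466983 -0.15987104  0.30379084] [-0.25344081  0.07298676 -0.96459354]
grip 841 [ 0.4722 -0.1397  0.0623] rect [ 471.6 -139.4] [13.6 33.7] 73.9 z [0.0609 0.0624 0.0636]
flange 1885 [ 0.4743 -0.1405  0.0326] rect [ 472.2 -139.9] [49.  47.7] 74.2 z [0.0313 0.0326 0.0338]
```

View pics/w1.png

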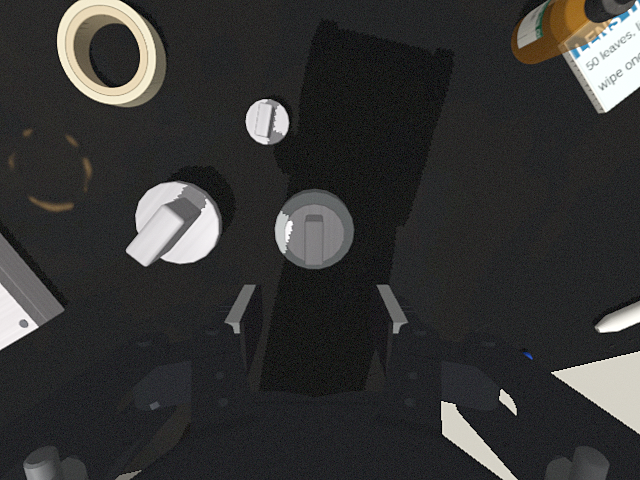

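The wrist view shows the middle puck in its collar at (314,230), with its grip lined up between the fingers. I'll descend and grip.

```bash
python3 go.py 471.8 -139.5 38 -16.2; python3 -m crank '[[[0,-1,40],0,110],[[0,-1,80],0,110],[[0,-1,110],0,110],[[0,-1,122],0,110],[[0,-1,122],0,110],[[0,-1,122],0,255],[[0,-1,122],0,255],[[0,-1,122],0,255],[[0,-1,122],0,255],[[0,-1,122],0,255]]' 60;python3 go.py 471.8 -139.5 38 -16.2
```

```text
t 1.8 pos [ 471.9 -141.6  163.7] head -16.23 tilt [ 0.0013 -0.0007] F [0.4 0.2 0.5] op 0.57 ff 0.0
shift [ -0.9  -2.  125.7] yaw -0.03
time: 2.75
eef_pos: [0.4736, -0.1411, 0.043]
tcp_rot: [0.99, -0.141, 0.002, 0.001]
contact_force: [-0.6, 0.8, 7.7]
opening: 0.144
finger_force: 62.1
t 2.8 pos [ 473.6 -141.1   43. ] head -16.2 tilt [ 0.0041 -0.0022] F [-0.6  0.8  7.7] op 0.144 ff 62.08132266998291
shift [-2.2 -1.1  5. ] yaw -0.0
```

```bash
python3 -m crank '[[[0,0,-30],0,255],[[0,0,-70],0,255],[[0,0,-110],0,255],[[0,0,-150],0,255],[[0,0,-150],-20,255],[[0,0,-150],-40,255],[[0,0,-150],-60,255],[[0,0,-150],-70,255],[[0,0,-150],-70,255],[[0,0,-150],-70,255]]' 60;python3 go.py 493 177 185 124
```

```text
time: 3.75
eef_pos: [0.4711, -0.1399, 0.1901]
tcp_rot: [0.952, 0.307, -0.0, -0.0]
contact_force: [-0.4, -0.2, -2.5]
opening: 0.149
finger_force: 60.9
t 3.8 pos [ 471.1 -139.9  190.1] head 35.71 tilt [-0.001   0.0005] F [-0.4 -0.2 -2.5] op 0.149 ff 60.87019443511963
shift [ 202.8 -244.5    5.2] yaw -88.29
```

```bash
python3 -m crank '[[[203,-245,5],-85,255],[[203,-245,5],-85,255],[[203,-245,5],-85,255],[[203,-245,5],-85,255],[[203,-245,5],-85,255],[[203,-245,5],-85,255],[[203,-245,5],-85,255],[[203,-245,5],-85,255],[[203,-245,5],-85,255],[[203,-245,5],-85,255]]' 60;python3 go.py 493 177 185 194
```

```text
time: 4.75
eef_pos: [0.4946, 0.1775, 0.185]
tcp_rot: [0.494, 0.869, -0.0, -0.001]
contact_force: [-0.2, 0.6, -2.8]
opening: 0.148
finger_force: 60.9
t 4.8 pos [494.6 177.5 185. ] head 120.75 tilt [-0.0014 -0.0003] F [-0.2  0.6 -2.8] op 0.148 ff 60.8700692653656
shift [ 0.5 -1.6 -0. ] yaw -73.25
```

```bash
python3 -m crank '[[[0,0,0],-73,255],[[0,0,0],-73,255],[[0,0,0],-73,255],[[0,0,0],-73,255],[[0,0,0],-73,255],[[0,0,0],-73,255],[[0,0,0],-73,255],[[0,0,0],-73,255],[[0,0,0],-73,255],[[0,0,0],-73,255]]' 60;python3 go.py 493 177 185 194
python3 - <<'E'
from m import *
c=cam('wrist'); P=pts(c); cv2.imwrite('pics/w2.png',c['frame']); print(c['o'])
blob(c,P,(.493,.177),.075,.029,.039,'dock')
print(proj(c,(.493,.177,.034)))
E
```

```text
time: 5.75
eef_pos: [0.4948, 0.177, 0.1851]
tcp_rot: [-0.116, 0.993, -0.0, -0.001]
contact_force: [-0.1, 0.5, -2.9]
opening: 0.149
finger_force: 60.9
t 5.8 pos [494.8 177.  185.1] head -166.65 tilt [-0.0011 -0.0002] F [-0.1  0.5 -2.9] op 0.149 ff 60.869210958480835
shift [1.8 0.4 0.1] yaw -360.65
[0.42974237 0.16155831 0.32642741]
dock 8096 [0.4808 0.1738 0.0326] rect [492.3 176.3] [94.1 94.3] 13.8 z [0.0314 0.0326 0.0338]
[316.55648579 227.27739737]
```

View pics/w2.png

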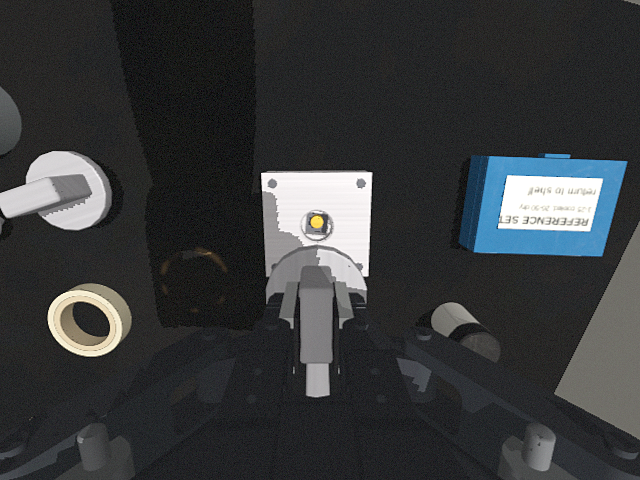

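Run:
```python
from m import *
f=cv2.imread('pics/w2.png'); 
cv2.imwrite('pics/w2c.png',cv2.resize(f[200:250,290:345],None,fx=11,fy=11,interpolation=cv2.INTER_CUBIC))
c=cam('wrist'); P=pts(c)
m=(np.hypot(P[...,0]-.4925,P[...,1]-.1765)<.022)&(P[...,2]<.029); m[245:]=0
v,u=np.nonzero(m); print(u.min(),u.max(),v.min(),v.max(),len(u))
for uu,vv in [(u.mean(),v.mean()),(317,224)]: print(ray(c,uu,vv,.034))
```

```text
301 331 211 240 721
[0.49140468 0.17612207 0.034     ]
[0.490174   0.17672538 0.034     ]
```

View pics/w2c.png

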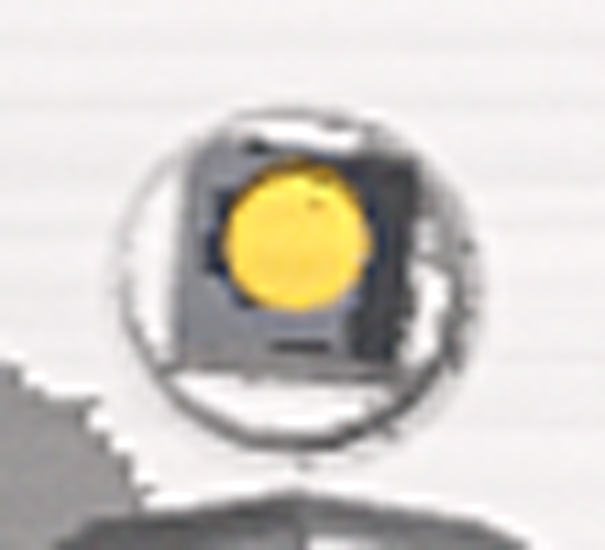

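```bash
python3 - <<'E'
from m import *
c=cam('wrist'); P=pts(c); s=get_state()
k=[(190,152),(420,157),(402,373),(176,366)]
q=np.array([ray(c,290+(u+.5)/11-.5,200+(v+.5)/11-.5,.024)[:2] for u,v in k])*1000
print(q.mean(0),[ (round(np.hypot(*(q[(i+1)%4]-q[i])),1), round(np.degrees(np.arctan2(*(q[(i+1)%4]-q[i])[::-1]))%90,1)) for i in range(4)])
Rt=R.from_quat(s['tcp_rot']).as_matrix(); T=(P-s['eef_pos'])@Rt*1000
m=(c['range_z']>0)&(np.abs(T[...,1])<26)&(T[...,0]<60)&(np.abs(T[...,2])<45)&(np.abs(T[...,0])<40)
h,e=np.histogram(T[m][:,2],bins=np.arange(-45,46,3)); print(list(zip(e[:-1].astype(int),h)))
for a,b in [(-30,-20),(2,6),(6,10),(10,14)]:
    t=T[m&(T[...,2]>a)&(T[...,2]<b)]; 
    if len(t): print(a,len(t),np.round(np.percentile(t,[1,50,99],axis=0),1).tolist())
E
python3 go.py 492 176.5 95 189.5
```

```text
[491.98777934 176.73932984] [(np.float64(18.9), np.float64(12.0)), (np.float64(18.3), np.float64(9.1)), (np.float64(18.9), np.float64(11.5)), (np.float64(18.1), np.float64(9.2))]
[(np.int64(-45), np.int64(701)), (np.int64(-42), np.int64(373)), (np.int64(-39), np.int64(299)), (np.int64(-36), np.int64(627)), (np.int64(-33), np.int64(207)), (np.int64(-30), np.int64(206)), (np.int64(-27), np.int64(302)), (np.int64(-24), np.int64(285)), (np.int64(-21), np.int64(2572)), (np.int64(-18), np.int64(332)), (np.int64(-15), np.int64(287)), (np.int64(-12), np.int64(251)), (np.int64(-9), np.int64(218)), (np.int64(-6), np.int64(173)), (np.int64(-3), np.int64(89)), (np.int64(0), np.int64(69)), (np.int64(3), np.int64(61)), (np.int64(6), np.int64(48)), (np.int64(9), np.int64(2385)), (np.int64(12), np.int64(191)), (np.int64(15), np.int64(91)), (np.int64(18), np.int64(2)), (np.int64(21), np.int64(0)), (np.int64(24), np.int64(0)), (np.int64(27), np.int64(0)), (np.int64(30), np.int64(0)), (np.int64(33), np.int64(0)), (np.int64(36), np.int64(0)), (np.int64(39), np.int64(0)), (np.int64(42), np.int64(0))]
-30 1185 [[-14.9, -19.8, -29.8], [8.0, -0.4, -23.2], [13.5, 19.3, -20.0]]
2 81 [[14.2, -6.8, 2.0], [15.5, -0.5, 4.1], [16.0, 6.5, 5.9]]
6 384 [[0.4, -22.8, 6.1], [14.3, -0.5, 9.7], [22.1, 22.1, 10.0]]
10 2200 [[-1.3, -23.8, 10.0], [13.3, -0.0, 10.8], [23.1, 23.3, 13.6]]
t 5.9 pos [495.1 177.  185.3] head -166.72 tilt [-0.0005 -0.0001] F [ 0.1  0.2 -3.1] op 0.146 ff 60.868728160858154
shift [ 3.1  0.2 90.3] yaw -356.22
```

```bash
python3 go.py 490.9 176.4 80 -169.5; python3 -m crank '[[[4.2,0.3,20],2.8,255],[[4.2,0.3,50],2.8,255],[[4.2,0.3,80],2.8,255],[[4.2,0.3,105],2.8,255],[[4.2,0.3,105],2.8,255],[[4.2,0.3,105],2.8,255]]';python3 go.py 490.9 176.4 70 -169.5
```

```text
t 5.9 pos [495.1 177.  185.3] head -166.72 tilt [-0.0005 -0.0001] F [ 0.1  0.2 -3.1] op 0.146 ff 60.868728160858154
shift [  4.2   0.4 105.3] yaw 2.78
time: 6.5
eef_pos: [0.4913, 0.1764, 0.0807]
tcp_rot: [-0.092, 0.996, -0.0, -0.0]
contact_force: [-0.3, 1.2, -2.0]
opening: 0.151
finger_force: 60.7
t 6.5 pos [491.3 176.4  80.7] head -169.47 tilt [-0.0006 -0.0001] F [-0.3  1.2 -2. ] op 0.151 ff 60.74593663215637
shift [ 0.4  0.1 10.7] yaw 0.03
```

```bash
python3 -m crank '[[[0.4,0,5],0,255],[[0.4,0,10],0,255],[[0.4,0,13],0,255],[[0.4,0,15],0,255],[[0.4,0,15],0,255]]';python3 go.py 490.9 176.4 60 -169.5; python3 -m crank '[[[0,0,1],0,255],[[0,0,2],0,255],[[0,0,3],0,255],[[0,0,3],0,255]]';python3 go.py 490.9 176.4 57 -169.5
```

```text
time: 7.0
eef_pos: [0.4907, 0.1763, 0.0654]
tcp_rot: [-0.092, 0.996, -0.0, -0.0]
contact_force: [-0.7, -1.0, -2.1]
opening: 0.148
finger_force: 60.8
t 7.0 pos [490.7 176.3  65.4] head -169.44 tilt [-0.0004 -0.0001] F [-0.7 -1.  -2.1] op 0.148 ff 60.80756664276123
shift [-0.2  0.1  5.4] yaw 0.06
time: 7.4
eef_pos: [0.4908, 0.1763, 0.0625]
tcp_rot: [-0.092, 0.996, -0.0, -0.0]
contact_force: [-0.3, -0.1, -3.6]
opening: 0.151
finger_force: 60.8
t 7.4 pos [490.8 176.3  62.5] head -169.44 tilt [-0.0003 -0.    ] F [-0.3 -0.1 -3.6] op 0.151 ff 60.8083176612854
shift [-0.1  0.1  5.5] yaw 0.06
```

```bash
python3 -m crank '[[[0,0,1],0,255],[[0,0,2],0,255],[[0,0,3],0,255],[[0,0,3],0,255]]';python3 -m crank '[[[0,0,1],0,255],[[0,0,2],0,255],[[0,0,2],0,255]]';python3 go.py 490.9 176.4 57 -169.5
```

```text
time: 7.8
eef_pos: [0.4908, 0.1763, 0.0594]
tcp_rot: [-0.092, 0.996, -0.0, -0.0]
contact_force: [-0.3, -1.5, -2.8]
opening: 0.148
finger_force: 60.8
time: 8.1
eef_pos: [0.4908, 0.1763, 0.0574]
tcp_rot: [-0.092, 0.996, -0.0, -0.0]
contact_force: [0.5, 0.3, -3.4]
opening: 0.151
finger_force: 60.8
t 8.1 pos [490.8 176.3  57.4] head -169.44 tilt [-0.0003 -0.    ] F [ 0.5  0.3 -3.4] op 0.151 ff 60.808292627334595
shift [-0.1  0.1  0.4] yaw 0.06
```

The foot is already below the seat plate and entering freely. I'll press on gently in small steps.

```bash
for i in 1 2; do python3 -m crank '[[[0,0,0.7],0,255],[[0,0,1.5],0,255],[[0,0,1.5],0,255]]'|egrep 'eef|contact'; done
```

```text
eef_pos: [0.4908, 0.1763, 0.056]
contact_force: [0.6, 0.9, -2.1]
eef_pos: [0.4908, 0.1763, 0.0544]
contact_force: [0.1, -0.3, -2.6]
```

```bash
for i in 1 2; do python3 -m crank '[[[0,0,0.5],0,255],[[0,0,1],0,255],[[0,0,1],0,255]]'|egrep 'eef|contact|finger'; done
```

```text
eef_pos: [0.4908, 0.1763, 0.0535]
contact_force: [0.2, 0.5, -2.1]
finger_force: 60.8
eef_pos: [0.4911, 0.1764, 0.0532]
contact_force: [-1.6, -1.3, 1.8]
finger_force: 61.4
```

```bash
for i in 1 2 3; do python3 -m crank '[[[0,0,0.5],0,255],[[0,0,1],0,255],[[0,0,1],0,255]]'|egrep 'eef|contact|finger'; done
```

```text
eef_pos: [0.4911, 0.1764, 0.0517]
contact_force: [-1.6, -0.3, 2.1]
finger_force: 61.4
eef_pos: [0.4911, 0.1764, 0.0511]
contact_force: [-2.2, -0.9, 6.2]
finger_force: 62.0
eef_pos: [0.4912, 0.1764, 0.0511]
contact_force: [-4.8, -1.1, 9.6]
finger_force: 62.7
```

```bash
for i in 1 2 3; do python3 -m crank '[[[0,0,0.7],0,255],[[0,0,1.5],0,255],[[0,0,1.5],0,255]]'|egrep 'eef|contact|finger'; done
python3 - <<'E'
from m import *
for n in ['wrist','side','scene']:
    c=cam(n); P=pts(c)
    blob(c,P,(.492,.1766),.03,.036,.05,n+' flange top')
    blob(c,P,(.492,.1766),.075,.025,.0385,n+' dock')
    if n=='wrist': cv2.imwrite('pics/w3.png',c['frame'])
E
```

```text
eef_pos: [0.4912, 0.1764, 0.051]
contact_force: [-9.5, -2.2, 18.8]
finger_force: 64.1
eef_pos: [0.4912, 0.1764, 0.051]
contact_force: [-13.6, -3.0, 27.7]
finger_force: 65.3
eef_pos: [0.4912, 0.1764, 0.051]
contact_force: [-19.2, -4.3, 37.2]
finger_force: 66.5
wrist flange top 2755 [0.4785 0.1737 0.0407] rect [482.1 174.3] [28.7 49.1] 10.4 z [0.0387 0.0405 0.0436]
wrist dock 17868 [0.4715 0.1727 0.0326] rect [483.8 174.4] [76.4 94.6] 13.7 z [0.0315 0.0326 0.0337]
side flange top 145 [0.5015 0.1693 0.041 ] rect [497.5 172.4] [49. 41.] 40.8 z [0.0365 0.0405 0.047 ]
side dock 593 [0.5044 0.1609 0.032 ] rect [504.5 177.9] [116.6  98.5] 14.2 z [0.0269 0.0324 0.0355]
scene flange top 208 [0.482  0.1833 0.0415] rect [482.5 178.9] [53.5 39.6] 69.9 z [0.0368 0.0415 0.0459]
scene dock 1046 [0.4779 0.1863 0.0339] rect [491.8 177.4] [96.6 96.1] 13.9 z [0.0292 0.0342 0.0375]
```

The flange top is 7.9 mm over the dock's top, so the puck is home (the flange is 8 mm thick). I'll relieve the pressure, let go and back off.

```bash
python3 -m crank '[[[0,0,-3],0,255],[[0,0,-5],0,255],[[0,0,-5],0,255],[[0,0,-5],0,120],[[0,0,-5],0,120],[[0,0,-5],0,120],[[0,0,-5],0,120]]'; python3 -m crank '[[[0,0,-15],0,120],[[0,0,-50],0,120],[[0,0,-95],0,120],[[0,0,-140],0,120],[[0,0,-170],0,120],[[0,0,-170],0,120]]'
python3 go.py 490 176 200 -169.5
python3 - <<'E'
from m import *
for n in ['wrist','side','scene']:
    c=cam(n); P=pts(c); print(n)
    blob(c,P,(.492,.1766),.03,.037,.05,'flange top')
    blob(c,P,(.492,.1766),.03,.066,.08,'grip')
    blob(c,P,(.492,.1766),.075,.025,.037,'dock')
    try: blob(c,P,(.60,.203),.05,.15,.21,'bar')
    except Exception as e: print(e)
    cv2.imwrite(f'pics/{n}4.png',c['frame'])
E
```

```text
time: 11.95
eef_pos: [0.4909, 0.1763, 0.0497]
tcp_rot: [-0.092, 0.996, 0.0, -0.0]
contact_force: [0.3, 0.7, -0.2]
opening: 0.527
finger_force: 0.0
time: 12.55
eef_pos: [0.4942, 0.1769, 0.2278]
tcp_rot: [-0.092, 0.996, 0.0, 0.007]
contact_force: [0.7, 0.5, 1.0]
opening: 0.527
finger_force: 0.0
t 12.6 pos [494.2 176.9 227.8] head -169.43 tilt [0.0131 0.002 ] F [0.7 0.5 1. ] op 0.527 ff 0.0
shift [ 4.7 -0.1 27.7] yaw 0.07
wrist
flange top 1336 [0.4896 0.1755 0.0406] rect [491.7 175.8] [47.7 48.6] 9.2 z [0.0393 0.0406 0.0418]
grip 590 [0.4921 0.1759 0.0703] rect [492.7 175.9] [34.1 13.8] 10.9 z [0.0686 0.0704 0.0717]
dock 6646 [0.4894 0.1758 0.0326] rect [492.6 176.4] [94.5 94.4] 13.6 z [0.0314 0.0326 0.0338]
bar 451 [0.5919 0.2004 0.1574] rect [591.5 200.4] [ 9.  16.2] 17.8 z [0.1505 0.1576 0.1638]
side
flange top 144 [0.5    0.1695 0.0414] rect [497.2 173.1] [48.8 41.7] 47.6 z [0.0378 0.0406 0.047 ]
grip 59 [0.4959 0.1752 0.0694] rect [495.6 176.3] [34.6 18.3] 3.8 z [0.0667 0.0695 0.072 ]
dock 562 [0.5024 0.1604 0.032 ] rect [493.6 175.9] [96.6 98.2] 14.6 z [0.0271 0.0324 0.0345]
bar 119 [0.6067 0.1988 0.1709] rect [601.1 201.1] [20.9 60.8] 12.8 z [0.1538 0.1735 0.1773]
scene
flange top 239 [0.4864 0.1829 0.0423] rect [488.8 176.1] [54.4 47. ] 62.2 z [0.038  0.0421 0.0476]
grip 106 [0.4911 0.1777 0.0716] rect [491.8 177.6] [35.2 14.9] 10.7 z [0.0671 0.0719 0.0748]
dock 1211 [0.488  0.1807 0.0337] rect [492.3 176.4] [96.3 99.2] 13.2 z [0.0293 0.034  0.0365]
bar 237 [0.5982 0.205  0.171 ] rect [597.3 203.8] [23.1 60.8] 13.6 z [0.1529 0.1748 0.1794]
```

The puck is home: its grip top is 37.8 mm over the dock's top. The clamp angle is about 1.96 rad. Next I'll go behind the clamp bar with the fingers shut.

```bash
python3 go.py 633 210.5 238 -166.3; python3 -m crank '[[[0,0,-10],-3,255],[[-50,0,-10],-3,255],[[-100,0,-10],-3,255],[[-143,-9,-10],-3,255],[[-143,-9,-10],-3,255],[[-143,-9,-10],-3,255]]'; python3 go.py 633 210.5 168 -166.3
```

```text
t 12.7 pos [490.5 176.3 220. ] head -169.44 tilt [-0.0003 -0.    ] F [ 0.1 -0.2 -0.4] op 0.529 ff 0.0
shift [-146.4    7.5  -18.1] yaw -3.14
time: 13.3
eef_pos: [0.6324, 0.1933, 0.2265]
tcp_rot: [-0.118, 0.993, -0.0, -0.003]
contact_force: [0.2, 0.2, 0.7]
opening: 0.001
finger_force: 0.0
t 13.3 pos [632.4 193.3 226.5] head -166.47 tilt [-0.0063 -0.0008] F [0.2 0.2 0.7] op 0.001 ff 0.0
shift [-5.  16.5 58.5] yaw -0.17
```

```bash
python3 -m crank '[[[-4,16.5,0],0,255],[[-4,16.5,20],0,255],[[-4,16.5,40],0,255],[[-4,16.5,58],0,255],[[-4,16.5,58],0,255]]'; python3 go.py 540 188 171 -166.3
```

```text
time: 13.8
eef_pos: [0.6297, 0.2117, 0.1691]
tcp_rot: [-0.119, 0.993, 0.0, -0.003]
contact_force: [0.2, -0.8, -0.7]
opening: -0.001
finger_force: 0.0
t 13.8 pos [629.7 211.7 169.1] head -166.37 tilt [-0.0063 -0.0006] F [ 0.2 -0.8 -0.7] op -0.001 ff 0.0
shift [92.8 -1.8 -1.4] yaw -0.07
```

```bash
python3 -m crank '[[[10,-1,-2],0,255],[[20,-2,-2],0,255],[[28,-2,-2],0,255],[[36,-2,-2],0,255],[[44,-2,-2],0,255],[[44,-2,-2],0,255]]'; python3 go.py 540 188 171 -166.3;  python3 -m crank '[[[8,0,0],0,255],[[16,0,0],0,255],[[24,0,0],0,255],[[32,0,0],0,255],[[40,0,0],0,255],[[47,0,0],0,255],[[47,0,0],0,255]]'; python3 go.py 540 188 171 -166.3
python3 - <<'E'
from m import *
c=cam('side'); cv2.imwrite('pics/side5.png',c['frame'][130:290,300:500]);P=pts(c)
blob(c,P,(.53,.186),.07,.125,.195,'bar')
E
```

```text
time: 14.4
eef_pos: [0.5956, 0.2003, 0.1836]
tcp_rot: [-0.118, 0.993, 0.002, 0.01]
contact_force: [2.0, 3.0, 14.6]
opening: -0.003
finger_force: 6.5
t 14.4 pos [595.6 200.3 183.6] head -166.47 tilt [0.0189 0.0056] F [ 2.   3.  14.6] op -0.003 ff 6.538847386837006
shift [57.1  1.1 11.5] yaw -0.17
time: 15.1
eef_pos: [0.5479, 0.1886, 0.1838]
tcp_rot: [-0.118, 0.993, 0.001, 0.006]
contact_force: [-4.0, 0.4, 20.6]
opening: -0.001
finger_force: 8.6
t 15.1 pos [547.9 188.6 183.8] head -166.44 tilt [0.0122 0.0032] F [-4.   0.4 20.6] op -0.001 ff 8.625914454460144
shift [ 8.   1.3 12.7] yaw -0.14
bar 248 [0.5484 0.1821 0.1641] rect [547.8 178.4] [43.  23.4] 86.7 z [0.1297 0.1668 0.1925]
```

Run:
```python
import cv2
f=cv2.imread('pics/side5.png'); cv2.imwrite('pics/side5b.png',cv2.resize(f,None,fx=4,fy=3.75,interpolation=cv2.INTER_CUBIC))
```

```text
(no output)
```

View pics/side5b.png

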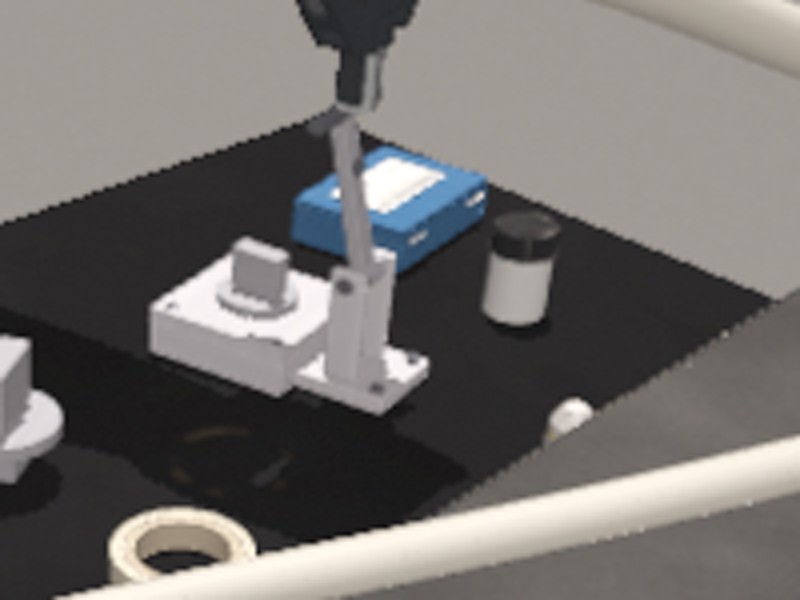

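The fingertip rides on the bar, and the arm has passed upright towards the bore. I'll go on forwards along the arc.

```bash
python3 -m crank '[[[8,0,0],0,255],[[16,0,0],0,255],[[24,0,0],0,255],[[32,0,0],0,255],[[36,0,0],0,255],[[36,0,0],0,255]]'; python3 go.py 500 178 160 -166.3
python3 - <<'E'
from m import *
c=cam('side'); P=pts(c); cv2.imwrite('pics/side6.png',cv2.resize(c['frame'][130:290,300:500],None,fx=4,fy=3.75,interpolation=cv2.INTER_CUBIC))
E
```

```text
time: 15.75
eef_pos: [0.5089, 0.1786, 0.1739]
tcp_rot: [-0.118, 0.993, -0.0, -0.001]
contact_force: [-2.5, -0.8, 3.7]
opening: -0.006
finger_force: 1.7
t 15.8 pos [508.9 178.6 173.9] head -166.44 tilt [-0.0025 -0.0007] F [-2.5 -0.8  3.7] op -0.006 ff 1.7410930059850216
shift [ 8.7  1.5 13.9] yaw -0.14
```

View pics/side6.png

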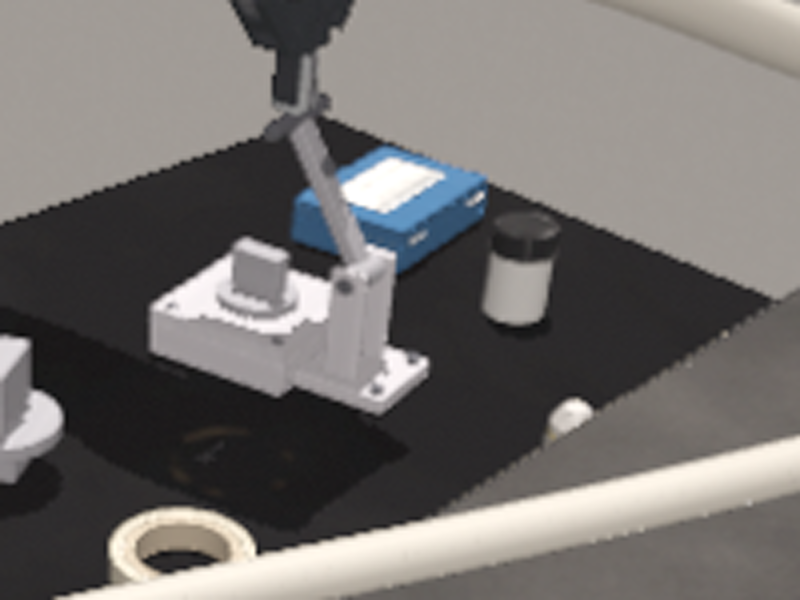

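```bash
python3 -m crank '[[[6,0,6],0,255],[[12,0,12],0,255],[[19,0,19],0,255],[[27,0,27],0,255],[[33,0,35],0,255],[[38,0,44],0,255],[[38,0,44],0,255]]'; python3 go.py 462 170 110 -166.3
```

```text
time: 16.5
eef_pos: [0.4717, 0.1697, 0.128]
tcp_rot: [-0.118, 0.993, -0.0, -0.002]
contact_force: [-0.4, -0.1, -0.3]
opening: 0.002
finger_force: 0.0
t 16.5 pos [471.7 169.7 128. ] head -166.44 tilt [-0.0034 -0.0006] F [-0.4 -0.1 -0.3] op 0.002 ff 0.0
shift [ 9.3  2.5 18. ] yaw -0.14
```

Run:
```python
from m import *
c=cam('side'); P=pts(c); cv2.imwrite('pics/side7.png',cv2.resize(c['frame'][130:290,300:500],None,fx=4,fy=3.75,interpolation=cv2.INTER_CUBIC))
```

```text
(no output)
```

View pics/side7.png

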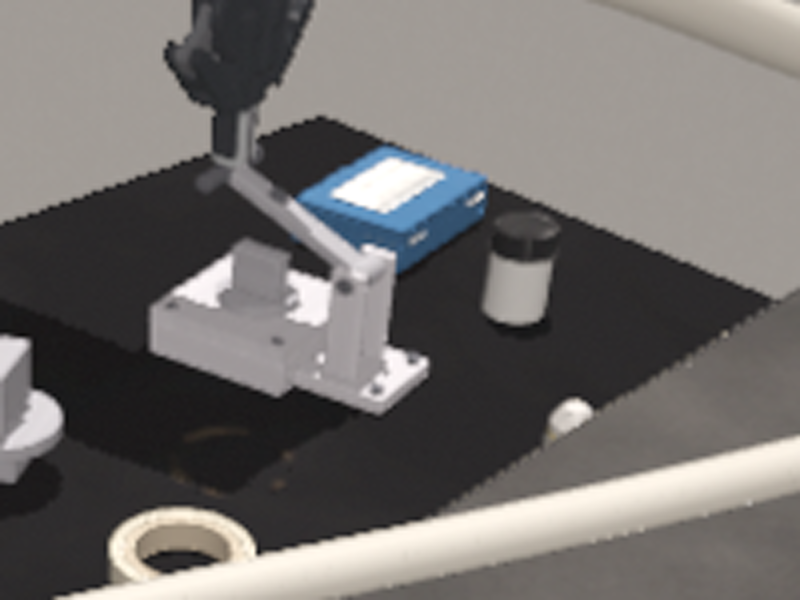

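The tip rests on the arm beside the bar at about 0.5 rad. I'll continue down.

```bash
python3 -m crank '[[[4,1,10],0,255],[[7,2,20],0,255],[[9,2,28],0,255],[[10,2,36],0,255],[[10,2,42],0,255],[[10,2,45],0,255],[[10,2,45],0,255]]'; python3 go.py 462 170 83 -166.3; python3 -m crank '[[[0,0,2],0,255],[[0,0,4],0,255],[[0,0,4],0,255]]'; python3 go.py 462 170 83 -166.3
```

```text
time: 17.25
eef_pos: [0.4627, 0.1697, 0.0843]
tcp_rot: [-0.118, 0.993, 0.0, -0.0]
contact_force: [0.3, -0.6, 0.4]
opening: -0.0
finger_force: 0.0
t 17.2 pos [462.7 169.7  84.3] head -166.45 tilt [-0.001   0.0003] F [ 0.3 -0.6  0.4] op -0.0 ff 0.0
shift [0.6 0.4 1.3] yaw -0.15
time: 17.55
eef_pos: [0.4635, 0.1698, 0.0828]
tcp_rot: [-0.118, 0.993, 0.0, -0.0]
contact_force: [-3.2, -1.1, 7.8]
opening: -0.002
finger_force: 4.3
t 17.6 pos [463.5 169.8  82.8] head -166.43 tilt [-0.0002  0.0001] F [-3.2 -1.1  7.8] op -0.002 ff 4.282103553414345
shift [ 1.5  0.5 -0.2] yaw -0.13
```

Contact is at 82.8 mm, which is the closed height. I'll press slightly more, then withdraw and check.

```bash
python3 -m crank '[[[0,0,1],0,255],[[0,0,3],0,255],[[0,0,3],0,255],[[0,0,3],0,255]]' | egrep 'eef|contact'; python3 -m crank '[[[0,0,-4],0,255],[[0,0,-8],0,255],[[0,0,-30],0,255],[[0,0,-70],0,255],[[0,0,-110],0,255],[[0,0,-130],0,255],[[0,0,-130],0,255],[[0,0,-130],0,255]]'
python3 - <<'E'
from m import *
for n in ['wrist','side','scene']:
    c=cam(n); P=pts(c); print(n)
    blob(c,P,(.458,.168),.033,.06,.12,'bar')
    blob(c,P,(.51,.181),.03,.065,.12,'arm')
    blob(c,P,(.492,.1766),.03,.037,.047,'flange top')
    if n=='scene':
        Q=pts(c); [print(np.round(Q[v,u],3)) for u,v in [(287,236),(197,353),(388,168)]]
    if n=='side': cv2.imwrite('pics/side8.png',cv2.resize(c['frame'][130:290,300:500],None,fx=4,fy=3.75,interpolation=cv2.INTER_CUBIC))
E
```

```text
eef_pos: [0.4636, 0.1699, 0.0824]
contact_force: [-10.9, -2.3, 23.8]
time: 18.75
eef_pos: [0.4628, 0.1696, 0.2074]
tcp_rot: [-0.118, 0.993, 0.0, -0.0]
contact_force: [0.0, -0.2, -0.7]
opening: -0.001
finger_force: 0.0
wrist
bar 1651 [0.4645 0.1697 0.0802] rect [471.2 171.2] [38.7 59.8] 13.9 z [0.0772 0.0805 0.0821]
arm 451 [0.491  0.1764 0.0813] rect [491.4 176.5] [21.3 15.3] 13.2 z [0.079  0.0809 0.0842]
flange top 559 [0.4961 0.1611 0.0406] rect [497.2 160.1] [42.1 15.4] 13.1 z [0.0395 0.0406 0.0417]
side
bar 145 [0.4712 0.1666 0.0767] rect [472.4 169.7] [35.8 59.4] 12.9 z [0.0644 0.079  0.0818]
arm 165 [0.5093 0.1768 0.0771] rect [510.  179.4] [58.3 19.5] 16.6 z [0.0671 0.0788 0.0827]
flange top 128 [0.5003 0.1694 0.0411] rect [498.7 172.8] [46.7 40.5] 44.4 z [0.0379 0.0409 0.0465]
scene
bar 275 [0.4657 0.173  0.0803] rect [470.5 172.1] [38.7 60.3] 15.5 z [0.0679 0.0816 0.0857]
arm 236 [0.5076 0.1832 0.0808] rect [509.7 182. ] [59.5 17.8] 14.0 z [0.0695 0.0819 0.0857]
flange top 161 [0.4907 0.1904 0.042 ] rect [491.4 188.4] [48.2 34.3] 21.7 z [0.0374 0.0422 0.0458]
[0.432 0.181 0.38 ]
[0.563 0.338 0.066]
[0.282 0.135 0.578]
```

View pics/side8.png

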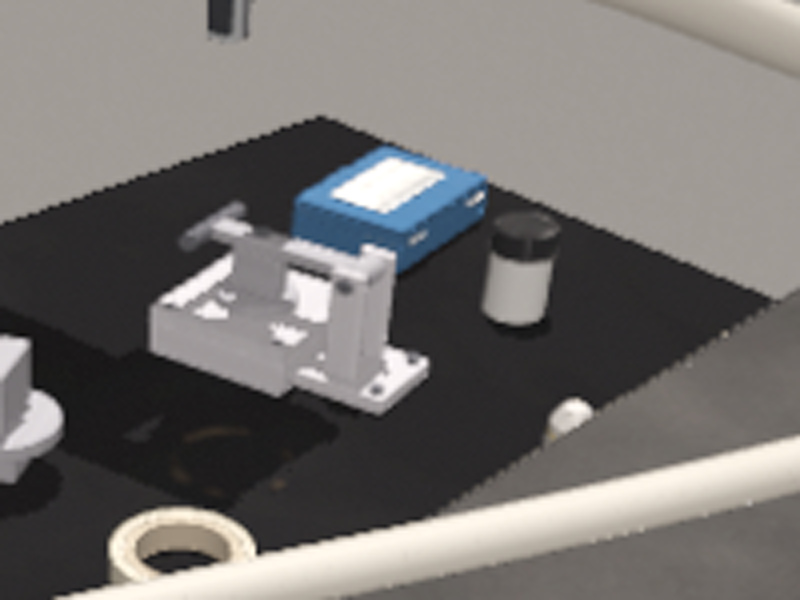

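The clamp lies level on the grip: the arm and bar tops are at about 81–82 mm (wrist view reads 1.4 mm low), and the flange is flush. The robot touches nothing and the bystanders have not moved.

```bash
python3 -c "
from plant import ctrl; print(ctrl.sign_off())"
```

```text
the job is handed in; nothing more can be done
None
```

The puck is fully home and flush in the dock, the clamp arm is closed on its grip, the robot has let go clear of everything, and the job is handed in; no verdict came back, and I saw no sign of the bystanders moving, though the last look did not re-check the dropper bottle.

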